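# Click the sealer timer up to its index

## Task

Set the heat sealer's timer: on the control box with the broad thumbwheel, roll the top of the wheel away from the robot, two or three clicks (a fingertip pressed on it and drawn across does it), until the white line on the wheel stands at the very top, between the two pointers. Leave the narrow wheel of the other box at its setting, and let go.

Things in the scene. Friction and masses are not known exactly. Their poses are not given: they have to be found in the camera images.
- timer_top (a point): top of the timer's broad black knurled wheel (80 mm diameter, 26 wide), 88 mm above the table; fixed to the box, does not turn. x: the way the top is to roll, away from the robot; y: axle; z up. The wheel is sprung: pressed down it gives up to 10 mm, about 1 N to start, 0.7 N more per mm. A fingertip that presses it 5 to 7 mm down and is drawn level along x rolls it without slip, 14 mm a click.
- timer_wheel (a joint): turn of the broad wheel, rad: 0 with its white line (5 mm wide, across the rim and down both faces) at the very top, negative with the line on the robot's side, growing as the top rolls along x of timer_top. Click stops every 0.349 rad (20 degrees): let go, it drops into the nearest. Starts two or three clicks below 0; can go four clicks past 0.
- fan_top (a point): top of the fan control's narrow wheel (10 mm wide, else the same height, diameter and axes as the timer's); not to be turned. Both boxes are grey, 116 x 70 x 44 mm, fixed to the table, the wheel standing out of a slot in the top; an aluminium pointer beside each face of the wheel ends 15 mm below the wheel's top.
- fan_wheel (a joint): turn of the narrow wheel, rad, counted like timer_wheel; it stands two clicks short of its index (-0.70) and must stay there

How it is judged:
By the outcome, as a careful person would: the job done as asked, in the order asked, and still so for the second after the job is handed in, with the robot touching nothing.
It also fails if it takes over 32 s, if anything falls off the work surface, if the arm or the gripper's body presses on something with over 40 N, if the wrist force passes 120 N, or if a joint passes its speed limit or range.

## Robot

A 7-joint arm with a two-finger parallel gripper is mounted at the origin on a cart in front of the work surface, level with it; the furniture and walls round the work are solid. World frame = base frame: x ahead of the robot, y to its left, z up, the work surface at z = 0. Lengths are in m, angles in rad, forces in N, time in s.
With the tool pointing down it reaches from about 0.4 to 0.85 m from the base axis. Payload 4.5 kg.
Tool frame: the origin (TCP) lies midway between the tips of the shut fingers; the grasp point (between the pads) lies 19 mm behind it; z points along the fingers, y is the line along which they close (so a half turn about z gives the same grasp; the last joint's range is limited). The gripper opens to 88 mm and grips with 3 to 60 N. Pads are 18 mm wide; open, the fingers measure 123 mm over their backs; the gripper's body (75 mm by 187 mm) begins 45 mm behind the grasp point.
Start: joints at [-1.29, 0.689, -0.195, 1.565, 0.157, 0.902, -0.215], TCP at [0.153, 0.606, 0.239] pointing down, gripper open.
Joint ranges: [-3.01, 3.01], [-0.46, 2.08], [-1.47, 1.51], [0.13, 2.56], [-1, 4.14], [0.04, 2.09], [-2.66, 2.66]. Speed limits (rad/s): [2.57, 2.57, 3.14, 3.14, 3.14, 3.14, 3.14].

## Interface

Orientations are given as a unit quaternion [x, y, z, w].
In Python, from plant import r gives the robot as it stands.
- The arm moves only by the tool carry_out, never from a script. Its argument "plan" is a list of rows, each an object with "rot": the turn, a rotation vector about the tool's x, y, z in rad, a list of three; "xyz": the shift along the tool's x, y, z in m, a list of three; "grip": the closure in counts, from 0 (fully open) to 255 (shut). In form: [{"rot": [wx, wy, wz], "xyz": [dx, dy, dz], "grip": grip}, ...]. A call has 1 to 8 rows; each row is the pose to reach, as a shift and turn from the pose commanded when the call began, along the tool's axes at that moment; what a row does not reach only later rows make up. A row lasts 1/12 s, in which the tool goes at most 41.7 mm and 7.16 degrees, less where a joint would pass 70% of its speed; a pose out of reach is approached as far as the arm can. A call with a gripper value outside its range is refused whole. The fingers move at their own pace and stop on an object; "squeeze" is the grip in N (left out, the last holds). Time passes only in rows, so rows that repeat a pose let the fingers close. It gives the time, the measured TCP pose, the force, the opening and the grip force at its end, in the units of the state.
- r.get_state(): the state, without advancing time (a new reading comes with each control period).
- r.snapshot(name): name is "side" or "top" or "wrist"; returns the picture (420x560x3 uint8, red, green, blue); there is no depth.
- r.camera_params(name): a dict with "fx", "fy", "cx", "cy" (pixels), "position" and "attitude" of the camera in the world; the wrist camera has in their place "hand_eye" (4x4, takes a point from camera to tool coordinates, whose origin is the TCP and whose axes are the flange's). Camera axes: x right, y down, z forward; pixel columns grow to the right and rows downward; lengths in m; the calibration is good to about 2 mm. A picture is of the moment at which its call begins: read the wrist's pose just before it. camera_params takes no time and is no camera call.
- r.finish_job(): hands the job in; it is judged then, once.
The state is a dict: "clock": time; "q": joint angles; "qd": joint speeds; "joint_torque": joint torques, N m; "tool_pos": TCP position; "eef_rot": TCP orientation; "contact_force": force on the tool from outside, world axes, zero at the start; "moment": the same for the moment, N m; "opening": opening from 0.0 (shut) to 1.0 (fully open); "finger_force": force on a finger pad.
Only numpy, scipy, OpenCV 4.12 (cv2) and the standard library are available. Lean on these libraries where they do the work, as an engineer would, in place of code of your own. Each camera call takes 0.05 s, during which the arm holds its last target. There are 200 camera calls.

## Working session

There is one attempt and no reset: what is moved stays moved. The work goes in short steps, Python scripts to look and compute and a tool call to move; the robot and the scene stay as the last step left them, time stands still between calls to the robot, and variables do not carry over. Pictures are saved under pics/ and viewed, at most 10 in all, crops included, and the job is handed in when it is done.

Besides the shell and the picture viewer there is one more tool, called as a command line: name --argument value ..., lists and objects as JSON in quotes. carry_out: Moves the arm, as the interface text tells. Its arguments: {"type":"object","properties":{"plan":{"type":"array"},"squeeze":{"type":"number"}},"required":["plan"]}

```bash
mkdir -p pics
cat > h.py <<'E'
from plant import r
import numpy as np,cv2
from scipy.spatial.transform import Rotation as R
E
python3 - <<'E'
from h import *
for n in ("top","side"):
    im=r.snapshot(n); cv2.imwrite(f"pics/{n}1.png",im[:,:,::-1]); print(n,r.camera_params(n))
print(r.get_state()); print(r.camera_params("wrist"))
E
```

```text
top {'fx': 451.306471526925, 'fy': 451.306471526925, 'cx': 279.6840255344932, 'cy': 211.32844379226472, 'position': array([0.40063704, 0.18556819, 0.94905468]), 'attitude': array([-0.69733742,  0.71221369, -0.05059919,  0.06254521])}
side {'fx': 522.0626522304038, 'fy': 522.0626522304038, 'cx': 263.96266016051777, 'cy': 197.4161913706145, 'position': array([ 0.32784284, -0.47054971,  0.6424135 ]), 'attitude': array([ 0.89048282, -0.12750726,  0.05643864, -0.43312461])}
{'clock': 0.1, 'q': array([-1.29017755,  0.68988325, -0.19448806,  1.56622223,  0.15728765,
        0.9025049 , -0.21509629]), 'qd': array([-4.58921019e-05, -9.83163237e-04, -9.01917102e-04, -3.20732298e-03,
        3.71812448e-04, -1.21479811e-03,  1.28238054e-03]), 'joint_torque': array([-3.67616391e-03, -5.28499997e+01, -1.27177164e+00, -1.53836793e+01,
       -5.26296452e-02,  2.01359770e-03,  5.41133977e-05]), 'tool_pos': array([0.15261992, 0.60550151, 0.23800469]), 'eef_rot': array([ 1.23073779e-01,  9.92397189e-01, -8.14610922e-04, -3.47588697e-05]), 'contact_force': array([0.06546177, 0.01161845, 0.12315624]), 'moment': array([0.02879646, 0.00906649, 0.03784395]), 'finger_force': 0.0, 'opening': 0.9962348806150297}
{'fx': 310.17344026842744, 'fy': 310.17344026842744, 'cx': 277.9821671379439, 'cy': 213.873303135678, 'hand_eye': array([[-7.98732824e-04, -9.53513289e-01, -3.01349912e-01,
         7.81145357e-02],
       [ 9.99999637e-01, -6.71900488e-04, -5.24528076e-04,
         1.63025763e-04],
       [ 2.97667337e-04, -3.01350222e-01,  9.53513479e-01,
        -1.46639838e-01],
       [ 0.00000000e+00,  0.00000000e+00,  0.00000000e+00,
         1.00000000e+00]])}
```

View pics/top1.png

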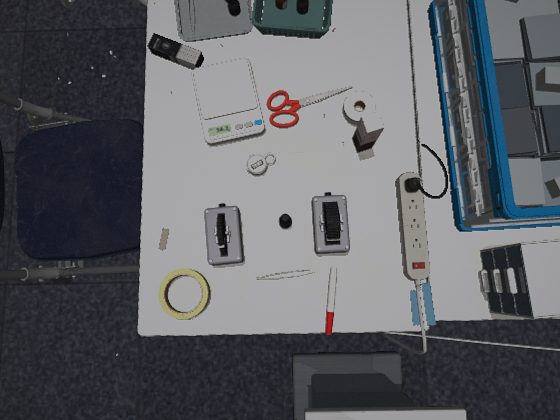

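View pics/side1.png

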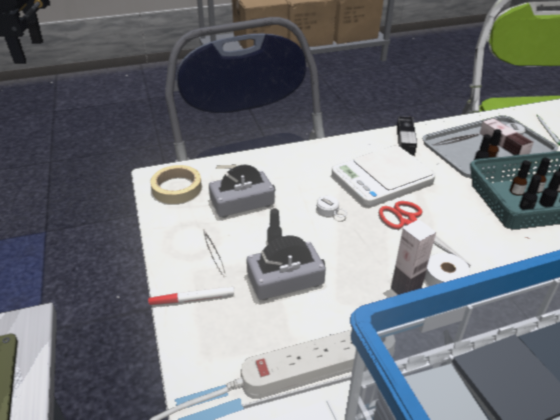

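Top view: the broad-wheel timer is at about (332,222), the narrow-wheel fan control at about (223,235), and the robot is below the picture. In the side view the timer is at about (287,262). Next I enlarge the timer and take rough positions.

```bash
cat >> h.py <<'E'
def ray(n,u,v,z):
    p=r.camera_params(n); A=R.from_quat(p["attitude"]).as_matrix()
    d=A@np.array([(u-p["cx"])/p["fx"],(v-p["cy"])/p["fy"],1]); o=np.array(p["position"])
    return o+d*(z-o[2])/d[2]
def proj(n,P):
    p=r.camera_params(n); A=R.from_quat(p["attitude"]).as_matrix()
    c=A.T@(np.array(P)-p["position"]); return [p["fx"]*c[0]/c[2]+p["cx"],p["fy"]*c[1]/c[2]+p["cy"]]
E
python3 - <<'E'
from h import *
t=cv2.imread("pics/top1.png"); s=cv2.imread("pics/side1.png")
a=cv2.resize(t[180:262,295:369],None,fx=5,fy=5,interpolation=2)
b=cv2.resize(s[225:307,242:330],None,fx=4.66,fy=5,interpolation=2)
cv2.imwrite("pics/crop1.png",np.hstack([a,b])); print(a.shape,b.shape)
print(ray("top",332,222,.088),ray("side",287,238,.088),ray("top",223,235,.088))
E
```

```text
(410, 370, 3) (410, 410, 3)
[0.51687734 0.09868328 0.088     ] [0.52314494 0.09919929 0.088     ] [0.49632154 0.30858549 0.088     ]
```

View pics/crop1.png

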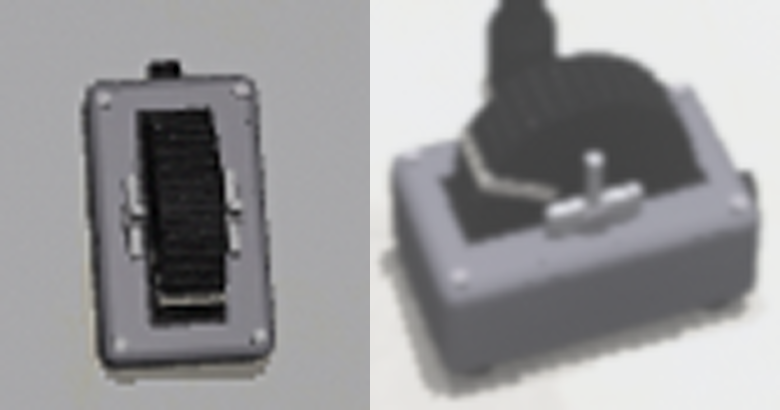

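The line shows on the robot's side of the wheel: full top picture (333,240), side rim about (263,253) to (268,263). The box-top screws give the centre and the axis. I compare the line with the −40° and −60° predictions.

Run:
```python
from h import *
px=np.array([(103,100),(242,88),(121,345),(257,335)])/5+[295,180]
P=np.array([ray("top",*p,.044) for p in px]); c=P.mean(0)
x=(P[0]+P[1]-P[2]-P[3]); x/=np.linalg.norm(x); y=np.cross([0,0,1],x)
print(P,c,"yaw",np.degrees(np.arctan2(x[1],x[0])))
for d in (40,60):
    t=np.radians(d); Q=c*[1,1,0]+[0,0,.048]-x*.04*np.sin(t)+[0,0,.04*np.cos(t)]
    print(d,"top",proj("top",Q),"side",proj("side",Q+y*.013),proj("side",Q-y*.013))
T=c*[1,1,0]+[0,0,.088]; print("T",T,proj("side",T),proj("top",T))
print("pointer side obs",[242+225/4.66,225+155/5],proj("side",c*[1,1,0]+[0,0,.073]-y*.017))
s=r.get_state(); M=R.from_quat(s["eef_rot"]).as_matrix(); print(M)
print("T in tool",M.T@(T-s["tool_pos"]), "x in tool",M.T@x)
```

```text
[[0.56874845 0.12585377 0.044     ]
 [0.57241129 0.06917362 0.044     ]
 [0.46888609 0.12187975 0.044     ]
 [0.47173981 0.06741896 0.044     ]] [0.52044641 0.09608153 0.044     ] yaw 1.6363306893415834
40 top [np.float64(333.69960330423885), np.float64(233.95812269430667)] side [np.float64(267.7084703311876), np.float64(242.15937313323366)] [np.float64(272.92987463462435), np.float64(253.17567694501747)]
60 top [np.float64(333.4646722870098), np.float64(239.09828735919262)] side [np.float64(262.3805340497598), np.float64(248.29740956041144)] [np.float64(267.44393334466605), np.float64(259.4006610171126)]
T [0.52044641 0.09608153 0.088     ] [np.float64(285.9693559820497), np.float64(239.64195441029784)] [np.float64(333.2843581532211), np.float64(220.13106851100872)]
pointer side obs [290.2832618025751, 256.0] [np.float64(289.4879763275266), np.float64(253.87000445807325)]
[[-9.69705688e-01  2.44276087e-01 -2.69503698e-04]
 [ 2.44276201e-01  9.69704363e-01 -1.60827937e-03]
 [-1.31525280e-04 -1.62539099e-03 -9.99998670e-01]]
T in tool [-0.48110289 -0.40389175  0.15072465] x in tool [-9.62334827e-01  2.71866844e-01 -3.15318980e-04]
```

Three clicks are needed: the line matches −60°. I will turn the tool so its y lies along timer x. That keeps the gripper body clear of the black bottle, and joint 7 hardly turns.

carry_out --plan '[{"rot": [0,0,0.08],"xyz": [-0.03,-0.025,0],"grip": 255},{"rot": [0,0,0.16],"xyz": [-0.06,-0.05,0],"grip": 255},{"rot": [0,0,0.24],"xyz": [-0.09,-0.075,0],"grip": 255},{"rot": [0,0,0.32],"xyz": [-0.12,-0.1,0],"grip": 255},{"rot": [0,0,0.4],"xyz": [-0.15,-0.125,0],"grip": 255},{"rot": [0,0,0.48],"xyz": [-0.18,-0.15,0],"grip": 255},{"rot": [0,0,0.56],"xyz": [-0.21,-0.175,0],"grip": 255},{"rot": [0,0,0.65],"xyz": [-0.24,-0.2,0],"grip": 255}]' --squeeze 20

```text
clock: 0.77
tool_pos: [0.3372, 0.3517, 0.2386]
eef_rot: [0.435, 0.9, -0.0, -0.0]
contact_force: [0.3, 0.2, -0.1]
opening: 0.419
finger_force: 0.0
```

```bash
cat >> h.py <<'E'
T=np.array([.5204,.0961,.088]); YAW=np.radians(2.2)
def rep():
    s=r.get_state(); M=R.from_quat(s["eef_rot"]).as_matrix()
    print("t",s["clock"],"pos",s["tool_pos"],"F",s["contact_force"].round(2),"q",s["q"].round(2),"op",s["opening"])
    x=np.array([np.cos(YAW),np.sin(YAW),0]);y=np.cross([0,0,1],x)
    W=np.column_stack([y,x,[0,0,-1]])
    print("T in tool",M.T@(T-s["tool_pos"]),"rot",R.from_matrix(M.T@W).as_rotvec(),"rel timer",np.dot(s["tool_pos"]-T,x),np.dot(s["tool_pos"]-T,y),s["tool_pos"][2]-T[2])
E
python3 - <<'E'
from h import *
rep()
b=ray("top",285,221,.05);print(b)
for h in (.05,.08,.11): print(h,proj("side",[*ray("top",285,221,h)[:2],h]))
E
```

```text
t 0.7667 pos [0.33716528 0.35170926 0.23860293] F [ 0.35  0.18 -0.13] q [-0.87  0.51 -0.04  1.98  0.04  0.66 -0.27] op 0.41850982729071445
T in tool [-0.31412737 -0.01514389  0.15062189] rot [-3.39678175e-04  1.56726409e-04  6.31897216e-01] rel timer -0.17328737852300583 0.2624548293125799 0.1506029324241915
[0.52612547 0.18907017 0.05      ]
0.05 [np.float64(272.25795759123093), np.float64(220.12915199388829)]
0.08 [np.float64(269.91798961278386), np.float64(207.24905033271688)]
0.11 [np.float64(267.472808036435), np.float64(193.78981175617147)]
```

carry_out --plan '[{"rot": [0,0,0.08],"xyz": [-0.039,-0.002,0.01],"grip": 255},{"rot": [0,0,0.16],"xyz": [-0.078,-0.004,0.02],"grip": 255},{"rot": [0,0,0.24],"xyz": [-0.117,-0.006,0.03],"grip": 255},{"rot": [0,0,0.32],"xyz": [-0.157,-0.008,0.04],"grip": 255},{"rot": [0,0,0.4],"xyz": [-0.196,-0.01,0.05],"grip": 255},{"rot": [0,0,0.48],"xyz": [-0.235,-0.012,0.06],"grip": 255},{"rot": [0,0,0.56],"xyz": [-0.274,-0.014,0.07],"grip": 255},{"rot": [0,0,0.632],"xyz": [-0.314,-0.015,0.08],"grip": 255}]'

```text
clock: 1.43
tool_pos: [0.5211, 0.0972, 0.158]
eef_rot: [0.693, 0.721, -0.0, -0.0]
contact_force: [0.6, 1.3, 0.5]
opening: 0.002
finger_force: 0.0
```

carry_out --plan '[{"rot": [0,0,0],"xyz": [0,0,0],"grip": 255},{"rot": [0,0,0],"xyz": [0,0,0],"grip": 255}]'

```text
clock: 1.6
tool_pos: [0.5215, 0.0958, 0.1579]
eef_rot: [0.694, 0.72, -0.001, 0.0]
contact_force: [-0.8, 1.5, 0.5]
opening: 0.011
finger_force: 0.0
```

Run:
```python
from h import *
rep()
im=r.snapshot("wrist"); cv2.imwrite("pics/w1.png",im[:,:,::-1])
```

```text
t 1.6 pos [0.52150601 0.09582425 0.15785377] F [-0.8   1.46  0.47] q [-0.31  0.69  0.06  1.94 -0.08  0.52 -0.15] op 0.010914269036145107
T in tool [ 0.00043157 -0.00103602  0.06985406] rot [-0.00084746  0.0016505  -0.00162328] rel timer 0.0010946097752542368 -0.0003180030064296929 0.0698537719976337
```

View pics/w1.png

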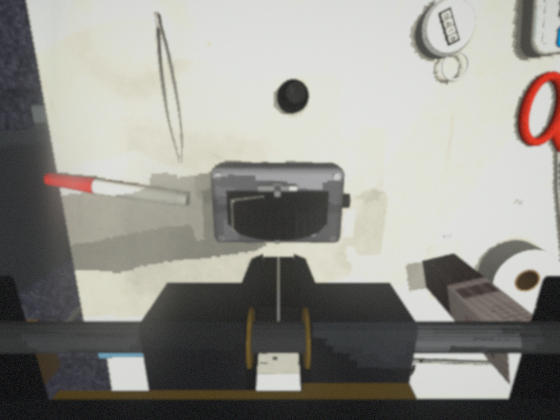

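The wrist picture shows the shut fingertips at column 278, level with the pointer at (277,187), so the fore-aft position holds. The line is at (233,212), still on the robot's side. I press down 10 mm short of the top.

carry_out --plan '[{"rot": [0,0,0],"xyz": [0,-0.011,0.03],"grip": 255},{"rot": [0,0,0],"xyz": [0,-0.011,0.06],"grip": 255},{"rot": [0,0,0],"xyz": [0,-0.011,0.066],"grip": 255},{"rot": [0,0,0],"xyz": [0,-0.011,0.07],"grip": 255},{"rot": [0,0,0],"xyz": [0,-0.011,0.074],"grip": 255},{"rot": [0,0,0],"xyz": [0,-0.011,0.076],"grip": 255},{"rot": [0,0,0],"xyz": [0,-0.011,0.076],"grip": 255},{"rot": [0,0,0],"xyz": [0,-0.011,0.076],"grip": 255}]'

```text
clock: 2.32
tool_pos: [0.5104, 0.0997, 0.0838]
eef_rot: [0.692, 0.722, 0.001, 0.0]
contact_force: [-0.3, 3.5, 4.6]
opening: 0.003
finger_force: 2.1
```

Run:
```python
from h import *
rep()
```

```text
t 2.3167 pos [0.51041702 0.09969763 0.08381396] F [-0.31  3.51  4.63] q [-0.3   0.81  0.04  2.01 -0.09  0.32 -0.15] op 0.002569398174645629
T in tool [-0.00401915  0.00982604 -0.00417387] rot [ 0.00192421 -0.00168537  0.00488077] rel timer -0.009837518546861832 0.003978207425832728 -0.004186044836629793
```

carry_out --plan '[{"rot": [0,0,0],"xyz": [0,0,0],"grip": 255},{"rot": [0,0,0],"xyz": [0,0,0],"grip": 255},{"rot": [0,0,0],"xyz": [0,0,0],"grip": 255}]'

```text
clock: 2.57
tool_pos: [0.5103, 0.0994, 0.0832]
eef_rot: [0.692, 0.722, 0.001, 0.0]
contact_force: [-1.0, 3.8, 6.5]
opening: 0.006
finger_force: 2.3
```

Run:
```python
from h import *
rep()
s=r.snapshot("side")[:,:,::-1]; t=r.snapshot("top")[:,:,::-1]
cv2.imwrite("pics/c2.png",np.hstack([cv2.resize(s[200:310,235:345],(400,400),interpolation=2),cv2.resize(t[170:270,285:385],(400,400),interpolation=2)]))
```

```text
t 2.5667 pos [0.51032795 0.09936564 0.08322671] F [-0.97  3.82  6.46] q [-0.3   0.81  0.04  2.01 -0.09  0.32 -0.15] op 0.006403436518083037
T in tool [-0.00368852  0.00992956 -0.00476378] rot [ 0.00145453 -0.00134683  0.00453571] rel timer -0.009939268137546975 0.0036498812749727145 -0.004773286828179069
```

View pics/c2.png

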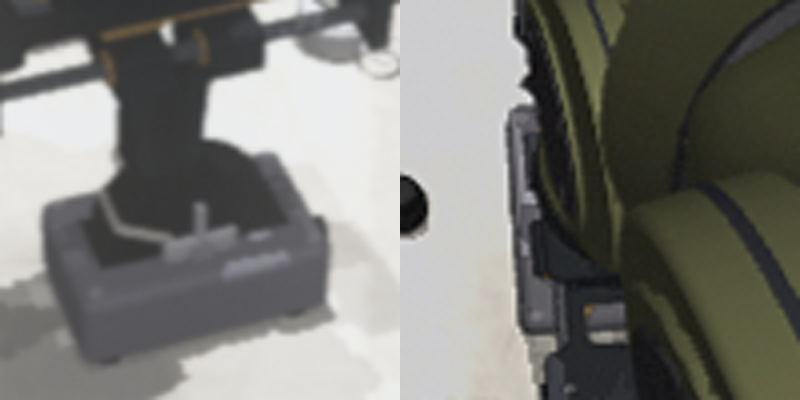

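The tip bears on the wheel top with about 6 N, left edge in the side view near (125,155), and the wheel has not turned. Now I draw it across.

carry_out --plan '[{"rot": [0,0,0],"xyz": [0,0.003,0],"grip": 255},{"rot": [0,0,0],"xyz": [0,0.006,0],"grip": 255},{"rot": [0,0,0],"xyz": [0,0.009,0],"grip": 255},{"rot": [0,0,0],"xyz": [0,0.012,0],"grip": 255},{"rot": [0,0,0],"xyz": [0,0.015,0],"grip": 255},{"rot": [0,0,0],"xyz": [0,0.018,0],"grip": 255},{"rot": [0,0,0],"xyz": [0,0.021,0],"grip": 255},{"rot": [0,0,0],"xyz": [0,0.021,0],"grip": 255}]'

```text
clock: 3.33
tool_pos: [0.532, 0.0991, 0.0829]
eef_rot: [0.692, 0.722, 0.001, 0.001]
contact_force: [1.3, 3.1, 4.5]
opening: 0.001
finger_force: 2.5
```

Run:
```python
from h import *
rep()
s=r.snapshot("side")[:,:,::-1]
cv2.imwrite("pics/c3.png",cv2.resize(s[200:310,235:345],(550,550),interpolation=2))
```

```text
t 3.3333 pos [0.53204087 0.09914036 0.08286947] F [1.34 3.05 4.55] q [-0.29  0.82  0.04  1.95 -0.09  0.37 -0.15] op 0.0013517702030177445
T in tool [-0.00255721 -0.01174589 -0.00515469] rot [ 0.00202946 -0.0001214   0.00284491] rel timer 0.011749000624512996 0.0025912565577920136 -0.005130532789037981
```

View pics/c3.png

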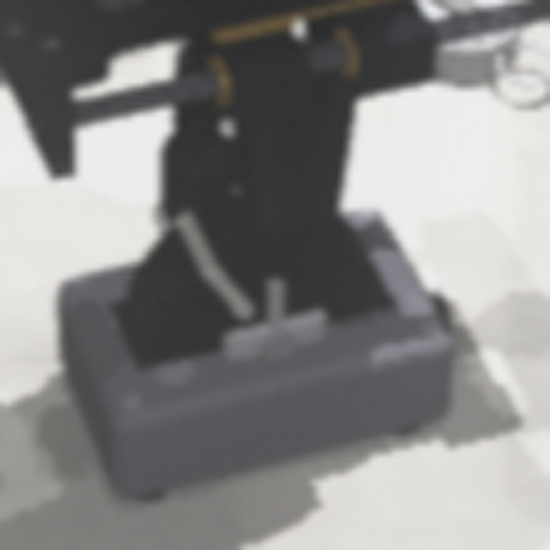

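The wheel rolls without slip: the line has gone up to about −30°, now at (185,220)–(245,310) in the crop. I continue 6 mm to the −20° click, then lift and go back.

carry_out --plan '[{"rot": [0,0,0],"xyz": [0,0.003,0],"grip": 255},{"rot": [0,0,0],"xyz": [0,0.006,0],"grip": 255},{"rot": [0,0,0],"xyz": [0,0.006,0],"grip": 255},{"rot": [0,0,0],"xyz": [0,0.006,-0.008],"grip": 255},{"rot": [0,0,0],"xyz": [0,0.006,-0.03],"grip": 255},{"rot": [0,0,0],"xyz": [0,-0.01,-0.03],"grip": 255},{"rot": [0,0,0],"xyz": [0,-0.02,-0.03],"grip": 255},{"rot": [0,0,0],"xyz": [0,-0.02,-0.03],"grip": 255}]'

```text
clock: 4.05
tool_pos: [0.5073, 0.0964, 0.1127]
eef_rot: [0.692, 0.721, -0.003, -0.001]
contact_force: [0.1, -0.7, -0.5]
opening: 0.003
finger_force: 0.0
```

Run:
```python
from h import *
rep()
s=r.snapshot("side")[:,:,::-1]
cv2.imwrite("pics/c4.png",cv2.resize(s[200:310,235:345],(550,550),interpolation=2))
```

```text
t 4.05 pos [0.50734954 0.09640484 0.11274364] F [ 0.13 -0.69 -0.48] q [-0.31  0.76  0.05  2.   -0.09  0.39 -0.15] op 0.0032210440304132133
T in tool [-0.00078047  0.01316058  0.02467478] rot [-0.00540469  0.00242107  0.00265015] rel timer -0.013029139627973621 0.0008055893853683499 0.024743635253967028
```

View pics/c4.png

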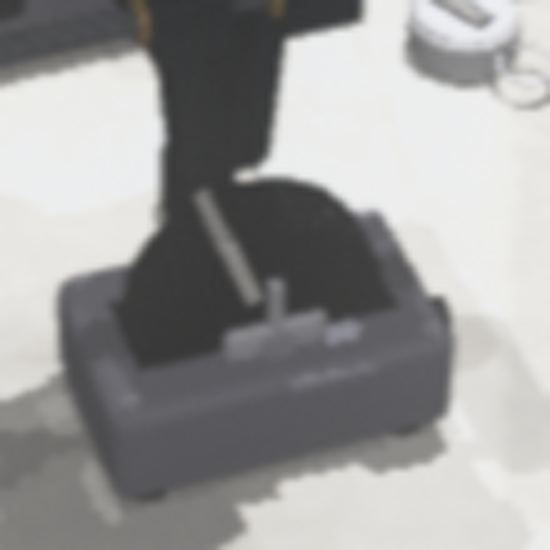

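The wheel stands one click short: the line runs (200,195)–(255,300) in the crop. One more 14 mm stroke.

carry_out --plan '[{"rot": [0,0,0],"xyz": [0,0.005,0.018],"grip": 255},{"rot": [0,0,0],"xyz": [0,0.005,0.024],"grip": 255},{"rot": [0,0,0],"xyz": [0,0.005,0.028],"grip": 255},{"rot": [0,0,0],"xyz": [0,0.005,0.031],"grip": 255},{"rot": [0,0,0],"xyz": [0,0.005,0.031],"grip": 255},{"rot": [0,0,0],"xyz": [0,0.005,0.031],"grip": 255}]'

```text
clock: 4.6
tool_pos: [0.5166, 0.098, 0.0822]
eef_rot: [0.692, 0.722, 0.0, 0.001]
contact_force: [0.9, -1.3, 5.6]
opening: 0.003
finger_force: 2.7
```

carry_out --plan '[{"rot": [0,0,0],"xyz": [0,0.003,0],"grip": 255},{"rot": [0,0,0],"xyz": [0,0.006,0],"grip": 255},{"rot": [0,0,0],"xyz": [0,0.009,0],"grip": 255},{"rot": [0,0,0],"xyz": [0,0.012,0],"grip": 255},{"rot": [0,0,0],"xyz": [0,0.0145,0],"grip": 255},{"rot": [0,0,0],"xyz": [0,0.0145,0],"grip": 255},{"rot": [0,0,0],"xyz": [0,0.0145,0],"grip": 255}]'

```text
clock: 5.18
tool_pos: [0.5309, 0.0985, 0.0824]
eef_rot: [0.692, 0.722, 0.0, 0.001]
contact_force: [0.5, -2.0, 5.6]
opening: 0.003
finger_force: 2.6
```

carry_out --plan '[{"rot": [0,0,0],"xyz": [0,0,-0.008],"grip": 255},{"rot": [0,0,0],"xyz": [0,0,-0.03],"grip": 255},{"rot": [0,0,0],"xyz": [0,-0.02,-0.07],"grip": 255},{"rot": [0,0,0],"xyz": [0,-0.05,-0.1],"grip": 255},{"rot": [0,0,0],"xyz": [0,-0.05,-0.1],"grip": 255},{"rot": [0,0,0],"xyz": [0,-0.05,-0.1],"grip": 255}]'

```text
clock: 5.68
tool_pos: [0.4793, 0.0974, 0.1836]
eef_rot: [0.692, 0.722, 0.001, 0.0]
contact_force: [-0.1, -0.5, 0.2]
opening: 0.004
finger_force: 0.0
```

Run:
```python
from h import *
rep()
s=r.snapshot("side")[:,:,::-1];w=r.snapshot("wrist")[:,:,::-1]
a=cv2.resize(s[200:310,235:345],(400,400),interpolation=2); b=cv2.resize(s[150:230,190:290],(400,320),interpolation=2)
cv2.imwrite("pics/c5.png",np.hstack([a,cv2.copyMakeBorder(b,0,80,0,0,0)]))
```

```text
t 5.6833 pos [0.47933148 0.09736351 0.18361748] F [-0.13 -0.53  0.19] q [-0.34  0.6   0.07  2.03 -0.08  0.5  -0.17] op 0.0039772694653759265
T in tool [-0.00310059  0.04085385  0.09566751] rot [ 0.00128455 -0.00085554  0.00439011] rel timer -0.040989745095428874 0.0028391080654554183 0.09561747972816995
```

View pics/c5.png

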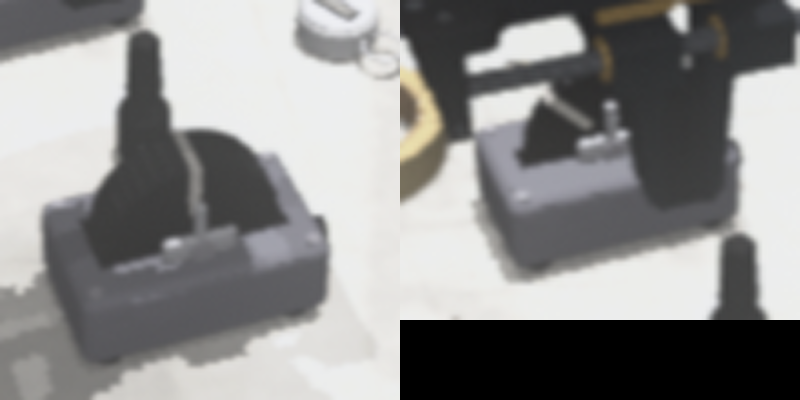

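The line now runs over the top of the timer wheel to its pointer: rim ends at full-picture (284.5,236) and (288.6,245), where 0 rad predicts (283.4,234) and (288.6,245). The fan's line is still on the robot's side at its old setting. The robot is clear of everything, so I hand in.

```bash
python3 -c "
from plant import r
print(r.finish_job())"
```

```text
the job is handed in; nothing more can be done
None
```

The timer wheel was rolled three clicks away from the robot, and in the last side picture its white line stands at the very top by the pointer. The fan wheel was left alone, the gripper was clear of everything, and I handed the job in at about 6 s.

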